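Clear the carton and unscrew the bit jar

TASK

Someone left a small yellow carton on top of the red cap of the jar of screwdriver bits: set it down in the blue tray (do not drop it). Then unscrew the tight cap anticlockwise while the jar stays seated in its cradle, which braces it, stop turning once the threads let go, raise the cap straight up off the neck and finish while still holding it level, a couple of centimetres clear above the mouth of the jar. Leave the oil bottle, the blue carton and the screwdriver alone.

Things in the scene. Friction and masses are not known exactly. Their poses are not given: they have to be found in the camera images.
- carton_center (a point): centre of the loose yellow carton, 72 (its x) x 44 (its y) x 50 high mm, 160 g, that stands on top of the cap at the start; z up
- tray: fixed blue open tray, outside 170 x 170 x 32 mm high, wall and floor 4 mm; origin at the centre of its underside, on the bench
- jar: loose clear square jar of screwdriver bits, about 0.75 kg, standing in the cradle; body 76 x 76 mm, 66 mm high to the shoulder, then a round white neck, 25 mm radius over the threads. Origin at the centre of its underside, z up, x towards the red mark on its side and shoulder
- cradle: fixed bench cradle, 118 x 118 mm, 24 mm high, with a square recess 79 x 79 mm and a floor 6 mm above the bench; it keeps the jar from turning more than about 0.06 rad but not from being lifted out. Origin at the centre of its underside
- cap_center (a point): centre (half-way up) of the loose red eight-sided screw cap on the jar: 58 mm across flats, 26 mm high, 60 g; z up, x along the white stripe on its top and side, a flat facing its x axis and every 45 degrees from it. Its rim is 13 mm below and its top 13 mm above this point, which at the start is 93 mm above the jar's underside
- oil_center (a point): centre of the loose amber oil bottle, 44 mm diameter, 110 mm high, bystander
- spare_center (a point): centre of the loose blue carton, 90 x 60 x 60 mm, bystander
- driver: loose screwdriver with a red handle, 170 mm long, lying along its x axis on the bench, bystander
- jar_mouth (a point): centre of the jar's open mouth, 97 mm above its underside, with a springy seal up to 7 mm above it, that makes the cap tight (0.2 to 0.7 N m). The cap's x starts 0 to 0.2 rad anticlockwise (from above) of the jar's x; turning lifts it 1.5 mm; threads let go at about 1.05 rad, the next thread blocks it at about 1.6 rad: between 1.15 and 1.45 rad it lifts straight off
- cap_mark (a point): outer end of the white stripe on the cap's top: 29 mm from the cap's axis along its x, 13 mm above cap_center
There are look-alikes about, which are no part of the job. What is shaped like the part that bears carton_center but green is not meant.

How it is judged:
By the outcome, as a careful person would: the job done as asked, in the order asked, and still so for the second after the job is handed in, while the arm keeps its last pose, push and grip.
It also fails if it takes over 51 s, if anything falls off the work surface, if the arm or the gripper's body presses on something with over 40 N, if the wrist force passes 120 N, or if a joint passes its speed limit or range.

ROBOT

A 6-joint arm with a two-finger parallel gripper is mounted at the origin on the work surface. World frame = base frame: x ahead of the robot, y to its left, z up, the work surface at z = 0. Lengths are in mm, angles in rad, forces in N, time in s.
With the tool pointing down it reaches from about 400 to 925 mm from the base axis. Payload 12.5 kg.
Tool frame: the origin (TCP) lies midway between the tips of the shut fingers; the grasp point (between the pads) lies 19 mm behind it; z points along the fingers, y is the direction in which the jaws open and shut (so a half turn about z gives the same grasp; the last joint's range is limited). The gripper opens to 95 mm and grips with 3 to 60 N. Pads are 20 mm wide; open, the fingers measure 119 mm over their backs; the gripper's body (75 mm by 180 mm) begins 59 mm behind the grasp point.
Start: joints at [1.063, 0.491, 1.559, -0, 1.092, -0.106], TCP at [244.408, 575.249, 214.661] pointing down, gripper open.
Joint ranges: [-3.1, 3.1], [-0.84, 2.19], [0.05, 2.79], [-1.13, 4.28], [0.06, 2.93], [-2.69, 2.69]. Speed limits (rad/s): [2.22, 2.22, 2.79, 3.14, 3.14, 3.14].

INTERFACE

Orientations are given as [roll, pitch, yaw] about the fixed x, y, z axes, in that order (R = Rz(yaw) Ry(pitch) Rx(roll)).
In Python, from cell import env gives the robot as it stands.
- The arm moves only by the tool servo_tool, never from a script. Its argument "plan" is a list of rows, each a list of 7 numbers: the shift along the tool's x, y, z in m, then the turn, a rotation vector about the tool's x, y, z in degrees, then the opening in per cent of the stroke, from 0 (shut) to 100 (fully open). In form: [[dx, dy, dz, wx, wy, wz, jaw], ...]. A call has 1 to 8 rows; each row shifts and turns the pose as measured when the row begins, along the tool's axes as they then stand; what a row does not reach is not made up. A row lasts 1/12 s, in which the tool goes at most 41.7 mm and 7.16 degrees, less where a joint would pass 70% of its speed; a pose out of reach is approached as far as the arm can. A call is refused whole if a number of a shift passes 0.0417 or a number of a turn 7.16, either way. A call with a gripper value outside its range is refused whole. The fingers move at their own pace and stop on an object; the grip force is fixed at half the most. Time passes only in rows, so rows that do not move let the fingers close. It gives the time, the measured TCP pose, the force and the opening at its end, in the units of the state.
- env.state(): the state, without advancing time (a new reading comes with each control period).
- env.read_camera(name): name is "scene" or "top"; returns a dict with "img" (420x560x3 uint8, blue, green, red), "intrinsics" (3x3 intrinsics, pixels), "R" (3x3) and "t" (3): a world point X has camera coordinates R X + t. Camera axes: x right, y down, z forward; pixel columns grow to the right and rows downward; lengths in mm; the calibration is good to about 2 mm. A picture is of the moment at which its call begins. There is no depth.
- env.job_done(): hands the job in, once; it reports no verdict.
The state is a dict: "t": time; "joints": joint angles; "qvel": joint speeds; "tau": joint torques, N m; "eef_pos": TCP position; "tcp_rot": TCP orientation; "ft_force": force on the tool from outside, world axes, zero at the start; "moment": the same for the moment, N m; "opening": opening from 0.0 (shut) to 1.0 (fully open).
Only numpy, scipy, OpenCV 4.12 (cv2) and the standard library are available. Lean on these libraries where they do the work, as an engineer would, in place of code of your own. Each camera call takes 0.05 s, during which the arm holds its last target. There are 200 camera calls.

## Working session

There is one attempt and no reset: what is moved stays moved. The work goes in short steps, Python scripts to look and compute and a tool call to move; the robot and the scene stay as the last step left them, time stands still between calls to the robot, and variables do not carry over. Pictures are saved under pics/ and viewed, about 8 in all and at most 12, crops included, and the job is handed in when it is done.

Besides the shell and the picture viewer there is one more tool, called after "Call:" by a JSON object that holds its "op" and its "data", one argument or row to a line. servo_tool: Moves the arm, as the interface text tells. Its arguments: {"type":"object","properties":{"plan":{"type":"array","items":{"type":"array","items":{"type":"number"}}}},"required":["plan"]}

```bash
ls; mkdir -p pics; cat > h.py <<'E'
import numpy as np, cv2
from cell import env
def save(n,c):
    cv2.imwrite(f'pics/{n}.png',c['img'])
def ray(c,uv):
    K,R,t=map(np.array,(c['intrinsics'],c['R'],c['t']))
    t=t.reshape(3)
    d=R.T@np.linalg.solve(K,[uv[0],uv[1],1.]); return -R.T@t,d
def onz(c,uv,z):
    o,d=ray(c,uv); return o+d*(z-o[2])/d[2]
def proj(c,X):
    p=np.array(c['R'])@np.array(X)+np.array(c['t']).reshape(3); q=np.array(c['intrinsics'])@p; return q[:2]/q[2]
E
python3 - <<'E'
from h import *
import pickle
for n in('scene','top'):
    c=env.read_camera(n); save(n+'0',c); pickle.dump(c,open(n+'0.pkl','wb'))
    print(n,ray(c,(280,210)),c['intrinsics'][0][0])
print(env.state())
E
```

```text
pics
scene (array([1637.27134448, -416.80184941,  983.24474659]), array([-0.73151844,  0.29888784, -0.61286123])) 546.1711599953385
top (array([ 288.89236336,   17.85430502, 1759.45481096]), array([ 0.18945509,  0.00125168, -0.98190637])) 531.9144425576644
{'t': 0.1, 'joints': array([ 1.06337935e+00,  4.91488958e-01,  1.55941055e+00,  3.82342896e-06,
        1.09166648e+00, -1.05626290e-01]), 'qvel': array([ 0.0009154 , -0.00335   , -0.00074576, -0.00050907,  0.00021272,
       -0.00077178]), 'tau': array([ 2.36348387e-03, -6.13622260e+01, -2.58607757e+01,  6.94108335e-02,
        4.69654449e-02, -5.39516873e-05]), 'eef_pos': array([244.30433743, 575.03867608, 214.11899788]), 'tcp_rot': array([-3.14062510e+00, -1.05991049e-04,  2.73980015e+00]), 'ft_force': array([ 0.20216866, -0.11273741, -0.7062805 ]), 'moment': array([-0.03390195,  0.00751875, -0.01694287]), 'opening': 0.998259042197432}
```

View pics/scene0.png

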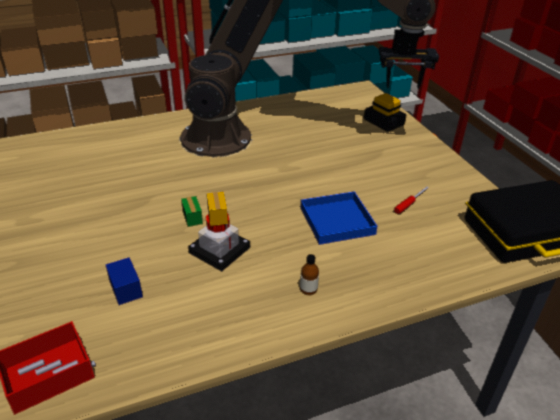

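View pics/top0.png

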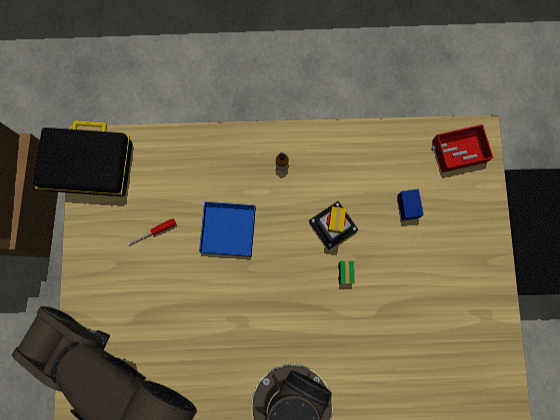

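Candidates for the yellow carton: the yellow carton on the cap (top 337,219; scene 217,207), the green carton of the same shape (top 346,272; scene 192,211), and a black and yellow box (scene 385,110). By the description, I choose the yellow one at top (337,219). I'll check that in a close crop and measure it.

```bash
python3 - <<'E'
from h import *
import pickle
s=pickle.load(open('scene0.pkl','rb'));t=pickle.load(open('top0.pkl','rb'))
a=cv2.resize(s['img'][180:275,170:265],(0,0),fx=4,fy=4,interpolation=cv2.INTER_CUBIC)
b=cv2.resize(t['img'][190:285,295:390],(0,0),fx=4,fy=4,interpolation=cv2.INTER_CUBIC)
cv2.imwrite('pics/crop0.png',np.hstack([a,b]))
def mask(c,lo,hi,box):
    h=cv2.cvtColor(c['img'],cv2.COLOR_BGR2HSV); m=cv2.inRange(h,lo,hi); k=np.zeros_like(m);x0,y0,x1,y1=box;k[y0:y1,x0:x1]=m[y0:y1,x0:x1];return k
def big(m): return max(cv2.findContours(m,cv2.RETR_EXTERNAL,cv2.CHAIN_APPROX_NONE)[0],key=cv2.contourArea)
for nm,lo,hi,box,z in(('yellow',(15,120,90),(35,255,255),(320,195,355,245),168),('tray',(100,120,40),(130,255,255),(190,190,265,270),32),('crad',(0,0,0),(180,255,55),(300,190,365,260),24),('spare',(100,120,30),(130,255,255),(390,180,430,230),60)):
    ct=big(mask(t,lo,hi,box)); r=cv2.minAreaRect(ct); bp=cv2.boxPoints(r)
    P=np.array([onz(t,p,z) for p in bp])
    print(nm,r,cv2.contourArea(ct)); print(P.round(0)[:,:2].tolist(),P.mean(0).round(1))
E
```

```text
yellow ((337.05999755859375, 218.57997131347656), (14.424979209899902, 23.758790969848633), 8.13010311126709) 307.0
[[533.0, -125.0], [605.0, -138.0], [598.0, -181.0], [525.0, -167.0]] [ 565.2 -152.7  168. ]
tray ((226.75103759765625, 228.61119079589844), (52.190345764160156, 51.11921310424805), 4.236394882202148) 2521.5
[[489.0, 288.0], [658.0, 276.0], [641.0, 104.0], [472.0, 118.0]] [565.1 196.5  32. ]
crad ((332.88458251953125, 225.07691955566406), (35.50080871582031, 36.8875617980957), 56.3099365234375) 561.5
[[586.0, -71.0], [652.0, -175.0], [551.0, -236.0], [486.0, -132.0]] [ 569.  -153.4   24. ]
spare ((411.2999572753906, 204.10000610351562), (28.567113876342773, 19.516149520874023), 81.8698959350586) 453.5
[[669.0, -373.0], [677.0, -437.0], [582.0, -443.0], [575.0, -380.0]] [ 625.7 -408.3   60. ]
```

View pics/crop0.png

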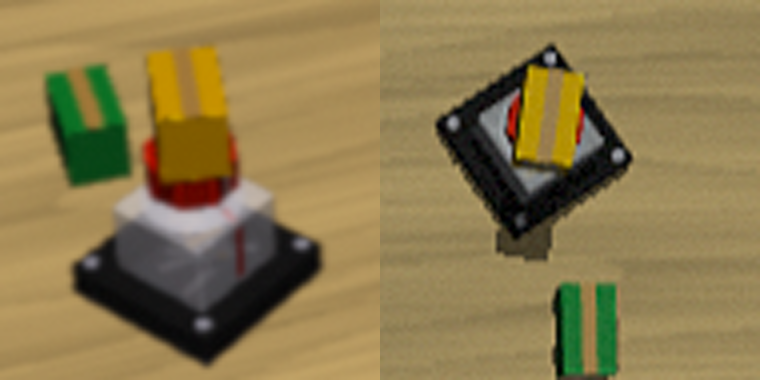

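The crop shows the yellow carton standing on the red cap, centred near top (337,219). The jar sits in the black cradle, with its red mark on the face towards +x+y, so the jar's yaw is about 32°. The green carton is separate. Next I'll refine the carton from its bright top face at z=162.

```bash
cat >> h.py <<'E'
def tofr(target,yaw=None):
    s=env.state(); p=np.array(s['eef_pos']); y=s['tcp_rot'][2] if yaw is None else yaw
    d=np.array(target)-p
    print('t',round(s['t'],2),'pos',p.round(1),'rot',np.array(s['tcp_rot']).round(4),'op',round(s['opening'],3),'f',np.array(s['ft_force']).round(1),'m',np.array(s['moment']).round(2),'q6',s['joints'][5].round(2))
    print('tool shift mm',(d@[np.cos(y),np.sin(y),0]).round(1),(d@[np.sin(y),-np.cos(y),0]).round(1),(-d[2]).round(1),'wz deg',round(np.degrees(s['tcp_rot'][2]-y),2))
E
python3 - <<'E'
from h import *
import pickle
for n,box in(('top',(320,195,355,245)),('scene',(200,185,235,232))):
    c=pickle.load(open(n+'0.pkl','rb')); h=cv2.cvtColor(c['img'],cv2.COLOR_BGR2HSV)
    x0,y0,x1,y1=box; m=cv2.inRange(h,(10,80,60),(35,255,255))
    V=h[y0:y1,x0:x1,2]; k=m[y0:y1,x0:x1]>0
    S=h[y0:y1,x0:x1,1]
    cy=(x0+x1)//2-x0
    print([(int(S[i,cy+3]),int(V[i,cy+4])) for i in range(0,y1-y0,1)])
    for th in (150,180):
        mm=np.zeros_like(m); mm[y0:y1,x0:x1]=((k)&(V>th)&(S>90))*255
        mm=cv2.morphologyEx(mm,cv2.MORPH_CLOSE,np.ones((3,3)))
        ct=max(cv2.findContours(mm,0,1)[0],key=cv2.contourArea)
        P=np.array([onz(c,p[0],162)[:2] for p in ct],np.float32); print(n,th,cv2.minAreaRect(P))
tofr((566,-153,230),2.96)
E
```

```text
[(107, 159), (112, 145), (104, 143), (104, 150), (109, 156), (104, 153), (106, 155), (109, 158), (104, 161), (106, 139), (255, 82), (175, 21), (113, 66), (121, 155), (140, 185), (157, 180), (181, 181), (196, 180), (209, 177), (218, 180), (238, 180), (255, 177), (255, 179), (255, 177), (255, 179), (255, 177), (255, 179), (255, 182), (251, 182), (252, 177), (255, 180), (255, 179), (254, 179), (255, 177), (241, 183), (250, 188), (255, 132), (207, 47), (108, 40), (44, 16), (15, 17), (12, 9), (139, 11), (232, 12), (164, 14), (57, 20), (180, 31), (101, 65), (110, 72), (107, 129)]
top 150 ((585.5541381835938, -154.29513549804688), (104.36040496826172, 109.22688293457031), 87.80779266357422)
top 180 ((563.6173095703125, -167.21871948242188), (12.837301254272461, 66.26282501220703), 79.87425231933594)
[(122, 177), (122, 172), (124, 163), (124, 156), (125, 152), (127, 151), (163, 164), (247, 187), (255, 195), (255, 196), (255, 196), (255, 196), (255, 196), (255, 196), (255, 195), (255, 196), (255, 195), (255, 196), (255, 195), (254, 195), (240, 196), (234, 195), (224, 192), (220, 178), (253, 137), (255, 127), (255, 127), (255, 128), (255, 128), (255, 127), (255, 127), (255, 127), (255, 128), (255, 127), (255, 127), (255, 128), (255, 128), (255, 126), (255, 122), (255, 107), (255, 91), (255, 91), (255, 94), (255, 93), (255, 92), (230, 100), (121, 127)]
scene 150 ((583.4395751953125, -152.80178833007812), (87.6505126953125, 175.49366760253906), 75.22828674316406)
scene 180 ((570.2947998046875, -127.17440032958984), (37.58904266357422, 69.62230682373047), 79.81423950195312)
t 0.1 pos [244.3 575.  214.1] rot [-3.1406e+00 -1.0000e-04  2.7398e+00] op 0.998 f [ 0.2 -0.1 -0.7] m [-0.03  0.01 -0.02] q6 -0.11
tool shift mm -447.9 -658.0 -15.9 wz deg -12.62
```

Call:
{"op": "servo_tool", "data": {
  "plan": [
    [0,0,-0.01,0,0,-6.3,100],
    [0,0,-0.01,0,0,-6.3,100],
    [-0.0224,-0.0329,0,0,0,0,100],
    [-0.0224,-0.0329,0,0,0,0,100],
    [-0.0224,-0.0329,0,0,0,0,100],
    [-0.0224,-0.0329,0,0,0,0,100],
    [-0.0224,-0.0329,0,0,0,0,100],
    [-0.0224,-0.0329,0,0,0,0,100]
  ]
}}

```text
t: 0.77
eef_pos: [342.2, 354.1, 231.4]
tcp_rot: [-3.137, -0.003, 2.981]
ft_force: [1.0, 0.3, 0.6]
opening: 1.001
```

Call:
{"op": "servo_tool", "data": {
  "plan": [
    [-0.0224,-0.0329,0,0,0,0,100],
    [-0.0224,-0.0329,0,0,0,0,100],
    [-0.0224,-0.0329,0,0,0,0,100],
    [-0.0224,-0.0329,0,0,0,0,100],
    [-0.0224,-0.0329,0,0,0,0,100],
    [-0.0224,-0.0329,0,0,0,0,100],
    [-0.0224,-0.0329,0,0,0,0,100],
    [-0.0224,-0.0329,0,0,0,0,100]
  ]
}}

```text
t: 1.43
eef_pos: [479.0, 50.3, 231.9]
tcp_rot: [-3.136, -0.004, 2.982]
ft_force: [0.9, 0.7, -0.6]
opening: 1.002
```

```bash
python3 - <<'E'
from h import *
import pickle
for n,box,vr in(('top',(325,195,352,232),(150,256)),('scene',(200,188,235,215),(160,256))):
    c=pickle.load(open(n+'0.pkl','rb')); h=cv2.cvtColor(c['img'],cv2.COLOR_BGR2HSV)
    x0,y0,x1,y1=box; k=h[y0:y1,x0:x1]
    ys,xs=np.where((k[...,1]>200)&(k[...,2]>=vr[0])&(k[...,0]>15)&(k[...,0]<35))
    P=np.array([onz(c,(x+x0,y+y0),162)[:2] for x,y in zip(xs,ys)],np.float32); print(n,len(P),cv2.minAreaRect(P))
tofr((566,-153,200),2.964)
E
```

```text
top 218 ((566.7933349609375, -153.7816162109375), (42.39873504638672, 68.94847106933594), 80.14273834228516)
scene 223 ((566.0411376953125, -152.15728759765625), (42.961036682128906, 70.07978820800781), 79.93218994140625)
t 1.43 pos [479.   50.3 231.9] rot [-3.1365 -0.0037  2.9823] op 1.002 f [ 0.9  0.7 -0.6] m [ 0.09 -0.07  0.03] q6 -1.44
tool shift mm -121.5 -184.8 31.9 wz deg 1.05
```

Call:
{"op": "servo_tool", "data": {
  "plan": [
    [-0.022,-0.031,0,0,0,0.9,100],
    [-0.022,-0.031,0,0,0,0,100],
    [-0.022,-0.031,0,0,0,0,100],
    [-0.022,-0.031,0,0,0,0,100],
    [-0.015,-0.025,0,0,0,0,100],
    [-0.01,-0.015,0,0,0,0,100],
    [0,0,0,0,0,0,100]
  ]
}}

```text
t: 2.02
eef_pos: [565.6, -148.3, 230.2]
tcp_rot: [-3.136, -0.005, 2.959]
ft_force: [-0.0, -0.4, -0.9]
opening: 1.002
```

```bash
python3 - <<'E'
from h import *
tofr((566.4,-153,122),2.967)
E
```

```text
t 2.02 pos [ 565.6 -148.3  230.2] rot [-3.136  -0.0055  2.9587] op 1.002 f [-0.  -0.4 -0.9] m [-0.02  0.04 -0.04] q6 -1.75
tool shift mm -1.6 -4.5 108.2 wz deg -0.48
```

Call:
{"op": "servo_tool", "data": {
  "plan": [
    [-0.0015,-0.0045,0.02,-0.3,-0.3,-0.5,100],
    [0,0,0.03,0,0,0,100],
    [0,0,0.03,0,0,0,100],
    [0,0,0.015,0,0,0,100],
    [0,0,0.01,0,0,0,100],
    [0,0,0,0,0,0,100]
  ]
}}

```text
t: 2.52
eef_pos: [564.7, -151.7, 120.6]
tcp_rot: [3.141, -0.001, 2.966]
ft_force: [-0.2, -0.1, -0.1]
opening: 0.998
```

```bash
python3 - <<'E'
from h import *
tofr((566.4,-153,122),2.967)
E
```

```text
t 2.52 pos [ 564.7 -151.7  120.6] rot [ 3.1410e+00 -7.0000e-04  2.9657e+00] op 0.998 f [-0.2 -0.1 -0.1] m [ 0.04 -0.06  0.03] q6 -1.77
tool shift mm -1.9 -1.0 -1.4 wz deg -0.07
```

Call:
{"op": "servo_tool", "data": {
  "plan": [
    [-0.0015,-0.001,-0.001,0,0,0,70],
    [0,0,0,0,0,0,50],
    [0,0,0,0,0,0,35],
    [0,0,0,0,0,0,0],
    [0,0,0,0,0,0,0],
    [0,0,0,0,0,0,0],
    [0,0,0,0,0,0,0],
    [0,0,0,0,0,0,0]
  ]
}}

```text
t: 3.18
eef_pos: [567.0, -151.6, 125.7]
tcp_rot: [-3.141, 0.004, 2.967]
ft_force: [-0.1, 0.3, 0.6]
opening: 0.493
```

```bash
python3 - <<'E'
from h import *
tofr((566.4,-153,200),2.967)
E
```

```text
t 3.18 pos [ 567.  -151.6  125.7] rot [-3.1415  0.0037  2.9672] op 0.493 f [-0.1  0.3  0.6] m [ 0.06  0.04 -0.02] q6 -1.77
tool shift mm 0.4 -1.5 -74.3 wz deg 0.01
```

Call:
{"op": "servo_tool", "data": {
  "plan": [
    [0,0,0,0,0,0,0],
    [0,0,0,0,0,0,0],
    [0,0,0,0,0,0,0]
  ]
}}

```text
t: 3.43
eef_pos: [567.0, -151.7, 125.8]
tcp_rot: [-3.142, 0.004, 2.967]
ft_force: [0.8, -0.3, 0.9]
opening: 0.463
```

```bash
python3 - <<'E'
from h import *
tofr((566.4,-153,200),2.967)
E
```

```text
t 3.43 pos [ 567.  -151.7  125.8] rot [-3.1415  0.0037  2.967 ] op 0.463 f [ 0.8 -0.3  0.9] m [ 0.05 -0.01  0.07] q6 -1.77
tool shift mm 0.3 -1.4 -74.2 wz deg -0.0
```

Call:
{"op": "servo_tool", "data": {
  "plan": [
    [0,0,-0.01,0,0,0,0],
    [0,0,-0.025,0,0,0,0],
    [0,0,-0.025,0,0,0,0],
    [0,0.01,-0.01,0,0,0,0],
    [0.004,0.02,0,0,0,0,0],
    [0.005,0.028,0,0,0,0,0],
    [0.005,0.03,0,0,0,0,0],
    [0.005,0.03,0,0,0,0,0]
  ]
}}

```text
t: 4.1
eef_pos: [568.1, -33.4, 202.6]
tcp_rot: [-3.141, 0.003, 2.959]
ft_force: [1.1, 0.8, -2.3]
opening: 0.462
```

Call:
{"op": "servo_tool", "data": {
  "plan": [
    [0.005,0.03,0,0,0,0,0],
    [0.005,0.03,0,0,0,0,0],
    [0.005,0.03,0,0,0,0,0],
    [0.005,0.03,0,0,0,0,0],
    [0.005,0.03,0,0,0,0,0],
    [0.005,0.025,0,0,0,0,0],
    [0.002,0.01,0,0,0,0,0],
    [0,0,0,0,0,0,0]
  ]
}}

```text
t: 4.77
eef_pos: [568.0, 168.1, 207.7]
tcp_rot: [3.141, 0.004, 2.963]
ft_force: [0.5, -0.3, -2.2]
opening: 0.461
```

```bash
python3 - <<'E'
from h import *
tofr((565,196,25),2.967)
c=env.read_camera('scene');save('s1',c)
t=env.read_camera('top');save('t1',t)
a=cv2.resize(c['img'][150:300,150:400],(0,0),fx=3,fy=3,interpolation=cv2.INTER_CUBIC); cv2.imwrite('pics/s1c.png',a)
E
```

```text
t 4.77 pos [568.  168.1 207.7] rot [3.141  0.0042 2.9628] op 0.461 f [ 0.5 -0.3 -2.2] m [-0.    0.02  0.01] q6 -1.21
tool shift mm 7.8 27.0 182.7 wz deg -0.24
```

View pics/s1c.png

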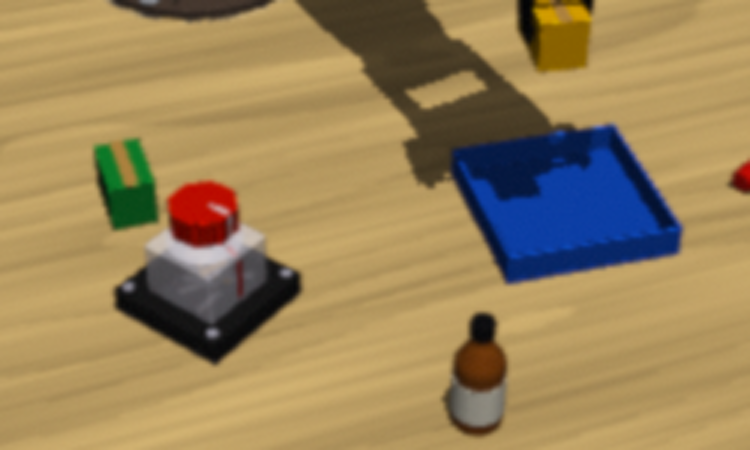

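The carton is held at crop (555,35). The bare red cap is at crop (203,212), with its white stripe pointing towards +x+y, close to the jar's red mark. The tray is empty. Lowering now.

Call:
{"op": "servo_tool", "data": {
  "plan": [
    [0.004,0.014,0.015,0,0,0,0],
    [0.004,0.013,0.03,0,0,0,0],
    [0,0,0.035,0,0,0,0],
    [0,0,0.035,0,0,0,0],
    [0,0,0.03,0,0,0,0],
    [0,0,0.015,0,0,0,0],
    [0,0,0.005,0,0,0,0],
    [0,0,0,0,0,0,0]
  ]
}}

```text
t: 5.53
eef_pos: [570.3, 182.1, 39.6]
tcp_rot: [3.141, 0.01, 2.95]
ft_force: [-0.6, -0.4, -1.4]
opening: 0.46
```

```bash
python3 - <<'E'
from h import *
tofr((565,196,18),2.967)
E
```

```text
t 5.53 pos [570.3 182.1  39.6] rot [3.1411 0.0103 2.9498] op 0.46 f [-0.6 -0.4 -1.4] m [0.04 0.   0.07] q6 -1.17
tool shift mm 7.6 12.8 21.6 wz deg -0.98
```

Call:
{"op": "servo_tool", "data": {
  "plan": [
    [0.006,0.01,0.004,0,0.6,0,0],
    [0,0.002,0.005,0,0,0,0],
    [0,0,0.004,0,0,0,0],
    [0,0,0.003,0,0,0,0],
    [0,0,0,0,0,0,0]
  ]
}}

```text
t: 5.95
eef_pos: [568.9, 194.9, 26.5]
tcp_rot: [3.139, 0.004, 2.948]
ft_force: [0.3, -0.2, -0.9]
opening: 0.46
```

```bash
python3 - <<'E'
from h import *
tofr((565,196,18),2.967)
E
```

```text
t 5.95 pos [568.9 194.9  26.5] rot [3.1388 0.0043 2.9475] op 0.46 f [ 0.3 -0.2 -0.9] m [ 0.04  0.01 -0.07] q6 -1.16
tool shift mm 4.1 0.4 8.5 wz deg -1.12
```

Call:
{"op": "servo_tool", "data": {
  "plan": [
    [0,0,0.003,0.15,0.25,0,0],
    [0,0,0.003,0,0,0,0],
    [0,0,0.002,0,0,0,0],
    [0,0,0.001,0,0,0,0]
  ]
}}

```text
t: 6.28
eef_pos: [569.6, 195.2, 18.0]
tcp_rot: [3.141, 0.002, 2.948]
ft_force: [-0.8, -0.2, -2.0]
opening: 0.461
```

```bash
python3 - <<'E'
from h import *
tofr((565,196,18),2.967)
E
```

```text
t 6.28 pos [569.6 195.2  18. ] rot [3.1408e+00 1.7000e-03 2.9482e+00] op 0.461 f [-0.8 -0.2 -2. ] m [0.06 0.07 0.02] q6 -1.16
tool shift mm 4.6 -0.0 0.0 wz deg -1.08
```

No contact yet, so I'll go down in 1 mm steps.

Call:
{"op": "servo_tool", "data": {
  "plan": [
    [0,0,0.0015,0,0,0,0],
    [0,0,0.001,0,0,0,0]
  ]
}}

```text
t: 6.45
eef_pos: [569.7, 195.2, 17.2]
tcp_rot: [3.141, 0.002, 2.948]
ft_force: [-5.4, -1.5, 16.4]
opening: 0.461
```

Call:
{"op": "servo_tool", "data": {
  "plan": [
    [0,0,0.0015,0,0,0,0]
  ]
}}

```text
t: 6.53
eef_pos: [569.7, 195.2, 17.2]
tcp_rot: [3.141, 0.003, 2.949]
ft_force: [-7.3, -2.3, 22.5]
opening: 0.458
```

Call:
{"op": "servo_tool", "data": {
  "plan": [
    [0,0,-0.0005,0,0,0,60],
    [0,0,0,0,0,0,80],
    [0,0,0,0,0,0,80],
    [0,0,0,0,0,0,80],
    [0,0,-0.01,0,0,0,80],
    [0,0,-0.03,0,0,0,80],
    [0,0,-0.03,0,0,0,80],
    [0,0,-0.03,0,0,0,100]
  ]
}}

```text
t: 7.2
eef_pos: [567.0, 194.4, 117.1]
tcp_rot: [-3.139, -0.006, 2.948]
ft_force: [-0.1, 0.5, 0.3]
opening: 0.832
```

```bash
python3 - <<'E'
from h import *
tofr((567,-153,150),2.967)
c=env.read_camera('scene');save('s2',c)
t=env.read_camera('top');save('t2',t)
for c,b in ((c,(180,150,260,240)),(t,(300,190,370,260))):
    x0,y0,x1,y1=b; k=cv2.cvtColor(c['img'],cv2.COLOR_BGR2HSV)[y0:y1,x0:x1]
    red=((k[...,0]<8)|(k[...,0]>172))&(k[...,1]>150)
    ys,xs=np.where(red&(k[...,2]>130)); print(np.percentile(k[...,2][red],[5,25,50,75,95]),len(xs))
    P=np.array([onz(c,(x+x0,y+y0),112)[:2] for x,y in zip(xs,ys)],np.float32)
    print(cv2.minEnclosingCircle(P),P.mean(0))
a=cv2.resize(c['img'][190:260,300:370],(400,400),interpolation=cv2.INTER_CUBIC)
s=cv2.imread('pics/s2.png')
b=cv2.resize(s[200:250,190:240],(400,400),interpolation=cv2.INTER_CUBIC)
d=cv2.resize(s[120:245,290:415],(400,400),interpolation=cv2.INTER_CUBIC)
e=np.zeros((600,800,3),np.uint8); cv2.imwrite('pics/c2.png',cv2.resize(np.hstack([a,b,d]),(800,267)))
e[:400,:400]=a;e[:400,400:]=b;e[400:,:200]=cv2.resize(d,(200,200));cv2.imwrite('pics/c2.png',e)
E
```

```text
t 7.2 pos [567.  194.4 117.1] rot [-3.1386 -0.0064  2.9483] op 0.832 f [-0.1  0.5  0.3] m [ 0.03 -0.06  0.03] q6 -1.16
tool shift mm -60.4 -342.1 -32.9 wz deg -1.07
[ 92. 117. 189. 190. 193.] 258
((582.6517333984375, -156.4117431640625), 41.65818405151367) [ 571.2537  -154.58131]
[100.6 179.5 182.  184.  188.1] 258
((570.36376953125, -155.24850463867188), 30.212793350219727) [ 570.008  -155.6406]
```

View pics/c2.png

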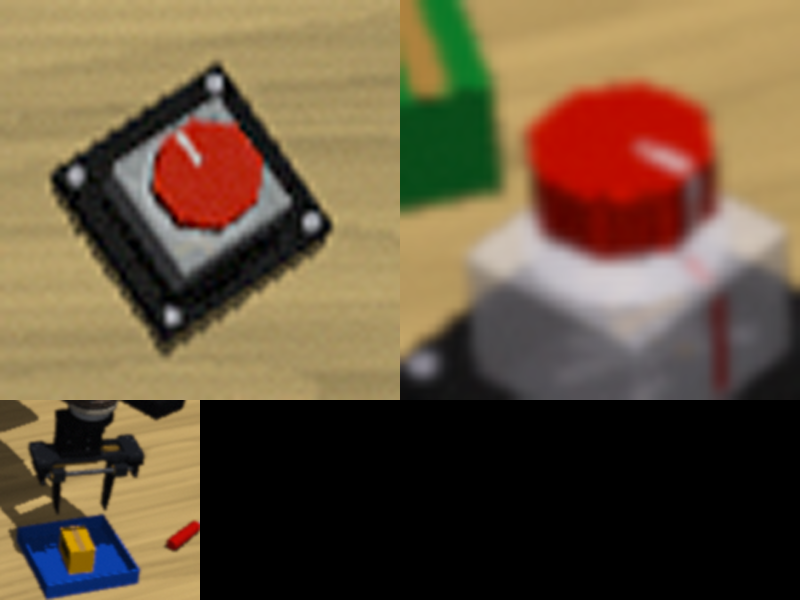

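The carton stands upright in the tray. The stripe ends are at top (331.5,213.3)/(334.7,218.4) and scene (226.2,220.9)/(219.6,218.2).

```bash
python3 - <<'E'
from h import *
import pickle
for n,o,i,b in(('top',(331.5,213.3),(334.7,218.4),(320,205,350,235)),('scene',(226.2,220.9),(219.6,218.2),(200,205,235,230))):
    c=pickle.load(open(n+'0.pkl','rb')); A=onz(c,o,112)[:2];B=onz(c,i,112)[:2]
    img=cv2.imread('pics/'+('t2' if n=='top' else 's2')+'.png')
    x0,y0,x1,y1=b; k=cv2.cvtColor(img,cv2.COLOR_BGR2HSV)[y0:y1,x0:x1]
    red=((k[...,0]<8)|(k[...,0]>172))&(k[...,1]>150)&(k[...,2]>160)
    ys,xs=np.where(red); P=np.array([onz(c,(x+x0,y+y0),112)[:2] for x,y in zip(xs,ys)],np.float32)
    r=cv2.minEnclosingCircle(P); d=A-B; e=A-np.array(r[0])
    print(n,'circle',r,'outer',A,'stripe yaw',np.arctan2(d[1],d[0]),'from centre',np.arctan2(e[1],e[0]),'bbox ctr',(P.min(0)+P.max(0))/2)
E
```

```text
top circle ((571.892822265625, -155.29562377929688), 29.52971649169922) outer [ 592.05458857 -141.97082382] stripe yaw 0.5149197255838146 from centre 0.5839958176153239 bbox ctr [ 571.9691  -155.29562]
scene circle ((569.3869018554688, -153.5653076171875), 29.571044921875) outer [ 592.62576495 -136.21364923] stripe yaw 0.6584882910378809 from centre 0.641363640181995 bbox ctr [ 569.67554 -153.9491 ]
```

Call:
{"op": "servo_tool", "data": {
  "plan": [
    [0,0,-0.02,0,0,6.2,100],
    [0,0,-0.02,0,0,6.2,100],
    [0,0,-0.01,0,0,6.2,100],
    [0,0,0,0,0,6.2,100],
    [0,0,0,0,0,6.2,100],
    [0,0,0,0,0,6.2,100],
    [0,0,0,0,0,6.2,100],
    [0,0,0,0,0,0,100]
  ]
}}

```text
t: 7.97
eef_pos: [568.5, 194.8, 175.8]
tcp_rot: [3.138, 0.002, 2.155]
ft_force: [-0.6, 0.7, 0.5]
opening: 0.999
```

```bash
python3 - <<'E'
from h import *
tofr((570.5,-154.5,160),2.19)
E
```

```text
t 7.97 pos [568.5 194.8 175.8] rot [3.1379e+00 1.6000e-03 2.1550e+00] op 0.999 f [-0.6  0.7  0.5] m [-0.04 -0.01 -0.04] q6 -0.36
tool shift mm -285.6 -201.1 15.8 wz deg -2.0
```

Call:
{"op": "servo_tool", "data": {
  "plan": [
    [-0.015,-0.01,0,0,0,0,100],
    [-0.03,-0.02,0,0,0,0,100],
    [-0.033,-0.021,0,0,0,0,100],
    [-0.033,-0.021,0,0,0,0,100],
    [-0.033,-0.021,0,0,0,0,100],
    [-0.033,-0.021,0,0,0,0,100],
    [-0.033,-0.021,0,0,0,0,100],
    [-0.033,-0.021,0,0,0,0,100]
  ]
}}

```text
t: 8.63
eef_pos: [575.7, -98.0, 174.3]
tcp_rot: [3.139, -0.0, 2.198]
ft_force: [1.1, -0.3, -0.3]
opening: 1.001
```

Call:
{"op": "servo_tool", "data": {
  "plan": [
    [-0.032,-0.021,0,0,0,0,100],
    [-0.02,-0.013,0,0,0,0,100],
    [-0.005,-0.003,0,0,0,0,100],
    [0,0,0,0,0,0,100]
  ]
}}

```text
t: 8.97
eef_pos: [578.1, -176.6, 173.3]
tcp_rot: [3.14, -0.0, 2.206]
ft_force: [-0.2, -0.6, 0.2]
opening: 0.999
```

```bash
python3 - <<'E'
from h import *
tofr((570.5,-154.5,83),2.19)
E
```

```text
t 8.97 pos [ 578.1 -176.6  173.3] rot [ 3.1397e+00 -4.0000e-04  2.2064e+00] op 0.999 f [-0.2 -0.6  0.2] m [-0.05  0.01  0.01] q6 -1.04
tool shift mm 22.4 6.6 90.3 wz deg 0.94
```

Call:
{"op": "servo_tool", "data": {
  "plan": [
    [0.012,0.0035,0,0.1,0,0.9,100],
    [0.01,0.003,0.01,0,0,0,100],
    [0,0,0.02,0,0,0,100],
    [0,0,0,0,0,0,100],
    [0,0,0,0,0,0,100]
  ]
}}

```text
t: 9.38
eef_pos: [569.8, -149.6, 142.9]
tcp_rot: [3.141, -0.002, 2.201]
ft_force: [-0.2, 0.8, 0.3]
opening: 1.001
```

```bash
python3 - <<'E'
from h import *
tofr((570.5,-154.5,83),2.19)
E
```

```text
t 9.38 pos [ 569.8 -149.6  142.9] rot [ 3.1414e+00 -1.5000e-03  2.2014e+00] op 1.001 f [-0.2  0.8  0.3] m [-0.06  0.02  0.06] q6 -1.0
tool shift mm -4.4 -2.3 59.9 wz deg 0.65
```

Call:
{"op": "servo_tool", "data": {
  "plan": [
    [-0.004,-0.002,0.01,0,0,0.6,100],
    [0,0,0.018,0,0,0,100],
    [0,0,0.015,0,0,0,100],
    [0,0,0.007,0,0,0,100],
    [0,0,0,0,0,0,100]
  ]
}}

```text
t: 9.8
eef_pos: [572.6, -152.9, 93.1]
tcp_rot: [3.139, 0.002, 2.195]
ft_force: [1.0, 0.2, -0.2]
opening: 1.0
```

```bash
python3 - <<'E'
from h import *
tofr((570.5,-154.5,83),2.19)
E
```

```text
t 9.8 pos [ 572.6 -152.9   93.1] rot [3.1388e+00 2.3000e-03 2.1946e+00] op 1.0 f [ 1.   0.2 -0.2] m [-0.06  0.03  0.03] q6 -1.0
tool shift mm -0.1 -2.6 10.1 wz deg 0.27
```

Call:
{"op": "servo_tool", "data": {
  "plan": [
    [0,-0.0025,0.005,0.15,0.1,0.2,100],
    [0,0,0.004,0,0,0,100],
    [0,0,0,0,0,0,90],
    [0,0,0,0,0,0,75],
    [0,0,0,0,0,0,70],
    [0,0,0,0,0,0,68]
  ]
}}

```text
t: 10.3
eef_pos: [571.5, -155.2, 85.5]
tcp_rot: [3.14, 0.003, 2.191]
ft_force: [-0.1, -0.0, 0.3]
opening: 0.776
```

```bash
python3 - <<'E'
from h import *
tofr((570.5,-154.5,83),2.19)
for n,x0,y0,x1,y1 in(('scene',180,180,260,260),('top',290,180,370,260)):
    c=env.read_camera(n); cv2.imwrite(f'pics/{n}3.png',cv2.resize(c['img'][y0:y1,x0:x1],(400,400),interpolation=cv2.INTER_CUBIC))
cv2.imwrite('pics/c3.png',np.hstack([cv2.imread('pics/scene3.png'),cv2.imread('pics/top3.png')]))
E
```

```text
t 10.3 pos [ 571.5 -155.2   85.5] rot [3.1401e+00 2.9000e-03 2.1907e+00] op 0.776 f [-0.1 -0.   0.3] m [-0.05  0.02 -0.02] q6 -1.0
tool shift mm 1.1 -0.5 2.5 wz deg 0.04
```

View pics/c3.png

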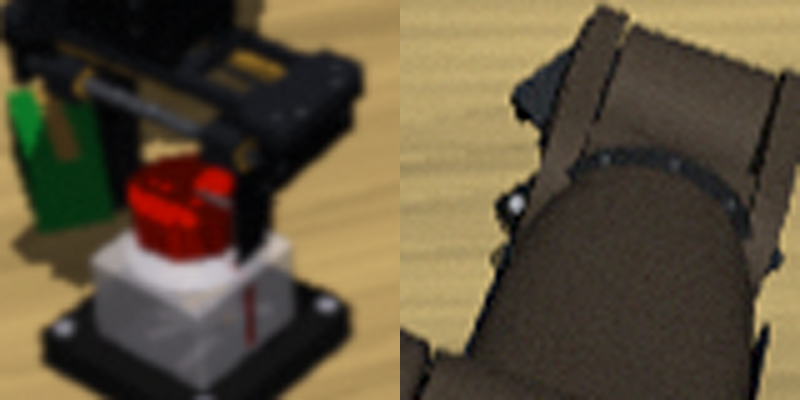

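The fingers straddle the cap at crop (185,205), and nothing is touching. Closing.

Call:
{"op": "servo_tool", "data": {
  "plan": [
    [0,0,0,0.1,0.15,0,64],
    [0,0,0,0,0,0,62],
    [0,0,0,0,0,0,60],
    [0,0,0,0,0,0,0],
    [0,0,0,0,0,0,0],
    [0,0,0,0,0,0,0]
  ]
}}

```text
t: 10.9
eef_pos: [571.8, -155.1, 86.0]
tcp_rot: [3.142, 0.001, 2.191]
ft_force: [1.3, -0.7, -0.9]
opening: 0.605
```

```bash
python3 - <<'E'
from h import *
tofr((570.5,-154.5,83),2.19)
E
```

```text
t 10.9 pos [ 571.8 -155.1   86. ] rot [3.1415e+00 6.0000e-04 2.1910e+00] op 0.605 f [ 1.3 -0.7 -0.9] m [-0.08  0.01 -0.01] q6 -1.0
tool shift mm 1.2 -0.7 3.0 wz deg 0.06
```

Call:
{"op": "servo_tool", "data": {
  "plan": [
    [0,0,0,0,0,0,0],
    [0,0,0,0,0,0,0],
    [0,0,0,0,0,-2,0],
    [0,0,0,0,0,-3,0],
    [0,0,0,0,0,-3,0],
    [0,0,0,0,0,-3,0],
    [0,0,0,0,0,-3,0]
  ]
}}

```text
t: 11.48
eef_pos: [571.9, -155.3, 86.3]
tcp_rot: [3.141, 0.001, 2.441]
ft_force: [-0.5, -0.4, 0.1]
opening: 0.611
```

```bash
python3 - <<'E'
from h import *
tofr((571.8,-155.1,86),2.19)
E
```

```text
t 11.48 pos [ 571.9 -155.3   86.3] rot [3.1411e+00 8.0000e-04 2.4413e+00] op 0.611 f [-0.5 -0.4  0.1] m [-0.11  0.01 -0.3 ] q6 -1.25
tool shift mm 0.2 0.0 0.3 wz deg 14.4
```

Call:
{"op": "servo_tool", "data": {
  "plan": [
    [0,0,0,0,0,-4,0],
    [0,0,-0.0002,0,0,-4,0],
    [0,0,0,0,0,-4,0],
    [0,0,-0.0002,0,0,-4,0],
    [0,0,0,0,0,-4,0],
    [0,0,-0.0002,0,0,-4,0],
    [0,0,0,0,0,-4,0]
  ]
}}

```text
t: 12.07
eef_pos: [572.7, -155.8, 87.0]
tcp_rot: [3.141, 0.003, 2.95]
ft_force: [0.5, 0.2, 2.2]
opening: 0.606
```

```bash
python3 - <<'E'
from h import *
tofr((571.8,-155.1,86),3.46)
E
```

```text
t 12.07 pos [ 572.7 -155.8   87. ] rot [3.1413 0.0032 2.9499] op 0.606 f [0.5 0.2 2.2] m [-0.02  0.03 -0.26] q6 -1.76
tool shift mm 0.6 1.0 1.0 wz deg -29.23
```

Call:
{"op": "servo_tool", "data": {
  "plan": [
    [0,0,-0.0001,0,0,-4,0],
    [0,0,-0.0001,0,0,-4,0],
    [0,0,-0.0001,0,0,-4,0],
    [0,0,-0.0001,0,0,-4,0],
    [0,0,0,0,0,-3,0]
  ]
}}

```text
t: 12.48
eef_pos: [572.4, -155.5, 87.3]
tcp_rot: [3.141, 0.003, -2.985]
ft_force: [-0.4, 1.2, 0.4]
opening: 0.61
```

```bash
python3 - <<'E'
from h import *
tofr((571.8,-155.1,86),3.46)
c=env.read_camera('scene'); cv2.imwrite('pics/s4.png',cv2.resize(c['img'][190:270,180:260],(560,560),interpolation=cv2.INTER_CUBIC))
E
```

```text
t 12.48 pos [ 572.4 -155.5   87.3] rot [ 3.1414e+00  2.6000e-03 -2.9847e+00] op 0.61 f [-0.4  1.2  0.4] m [ 0.11  0.02 -0.04] q6 -2.11
tool shift mm 0.5 0.6 1.3 wz deg -369.26
```

View pics/s4.png

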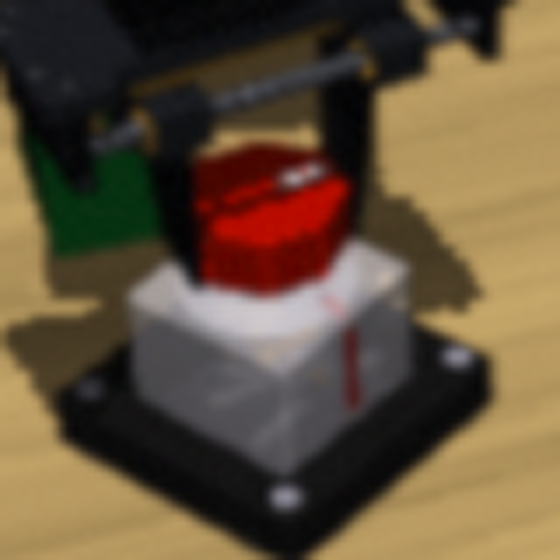

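The cap has turned about 1.11 rad and the resisting moment has dropped from 0.3 to about 0, so the threads have let go. The stripe ends are now at scene (226.4,214.3)/(220.7,216.0), and the jar is still seated. I'll check for slip by the stripe's yaw.

```bash
python3 - <<'E'
from h import *
import pickle
c=pickle.load(open('scene0.pkl','rb'))
A=onz(c,(226.4,214.3),113.5)[:2];B=onz(c,(220.7,216.),113.5)[:2];d=A-B;e=A-np.array([571,-154.5])
print(A,np.arctan2(d[1],d[0]),np.arctan2(e[1],e[0]))
E
```

```text
[ 568.82412235 -128.37225241] 1.6813390205351788 1.6538830279519967
```

Call:
{"op": "servo_tool", "data": {
  "plan": [
    [0,0,0,0,0,-4,0],
    [0,0,0,0,0,-3.5,0],
    [0,0,0,0,0,0,0]
  ]
}}

```text
t: 12.78
eef_pos: [572.3, -155.5, 87.3]
tcp_rot: [-3.142, 0.002, -2.849]
ft_force: [-0.2, -0.3, -0.2]
opening: 0.605
```

```bash
python3 - <<'E'
from h import *
tofr((571.8,-155.1,86))
E
```

```text
t 12.78 pos [ 572.3 -155.5   87.3] rot [-3.1415e+00  2.4000e-03 -2.8488e+00] op 0.605 f [-0.2 -0.3 -0.2] m [ 0.05  0.   -0.01] q6 -2.24
tool shift mm 0.4 0.5 1.3 wz deg 0.0
```

Call:
{"op": "servo_tool", "data": {
  "plan": [
    [0,0,-0.001,0,0,0,0],
    [0,0,-0.001,0,0,0,0],
    [0,0,-0.002,0,0,0,0]
  ]
}}

```text
t: 13.03
eef_pos: [572.0, -155.4, 91.1]
tcp_rot: [3.141, 0.001, -2.856]
ft_force: [-0.2, -0.2, -0.7]
opening: 0.606
```

```bash
python3 - <<'E'
from h import *
tofr((572,-155.3,126))
E
```

```text
t 13.03 pos [ 572.  -155.4   91.1] rot [ 3.141e+00  1.500e-03 -2.856e+00] op 0.606 f [-0.2 -0.2 -0.7] m [ 0.09  0.03 -0.01] q6 -2.24
tool shift mm -0.0 0.1 -34.9 wz deg 0.0
```

The cap is free, with only its own weight on the wrist.

Call:
{"op": "servo_tool", "data": {
  "plan": [
    [0,0,-0.004,0,0,0,0],
    [0,0,-0.005,0,0,0,0],
    [0,0,-0.005,0,0,0,0],
    [0,0,-0.004,0,0,0,0],
    [0,0,-0.003,0,0,0,0],
    [0,0,0,0,0,0,0]
  ]
}}

```text
t: 13.53
eef_pos: [572.3, -155.6, 115.4]
tcp_rot: [-3.141, 0.003, -2.86]
ft_force: [-0.7, 0.3, -1.3]
opening: 0.607
```

```bash
python3 - <<'E'
from h import *
tofr((572,-155.3,126))
E
```

```text
t 13.53 pos [ 572.3 -155.6  115.4] rot [-3.1413e+00  2.5000e-03 -2.8598e+00] op 0.607 f [-0.7  0.3 -1.3] m [0.03 0.01 0.02] q6 -2.23
tool shift mm 0.2 0.4 -10.6 wz deg 0.0
```

Call:
{"op": "servo_tool", "data": {
  "plan": [
    [0,0,-0.004,0,0.1,0,0],
    [0,0,-0.003,0,0,0,0],
    [0,0,-0.002,0,0,0,0],
    [0,0,0,0,0,0,0],
    [0,0,0,0,0,0,0]
  ]
}}

```text
t: 13.95
eef_pos: [572.2, -155.6, 125.6]
tcp_rot: [-3.141, 0.001, -2.86]
ft_force: [0.0, -0.0, -0.5]
opening: 0.613
```

```bash
python3 - <<'E'
from h import *
tofr((572,-155.3,126))
c=env.read_camera('scene'); cv2.imwrite('pics/s5.png',cv2.resize(c['img'][150:300,170:370],(800,600),interpolation=cv2.INTER_CUBIC))
E
```

```text
t 13.95 pos [ 572.2 -155.6  125.6] rot [-3.1412e+00  8.0000e-04 -2.8599e+00] op 0.613 f [ 0.  -0.  -0.5] m [ 0.05 -0.01 -0.  ] q6 -2.23
tool shift mm 0.2 0.3 -0.4 wz deg 0.0
```

View pics/s5.png

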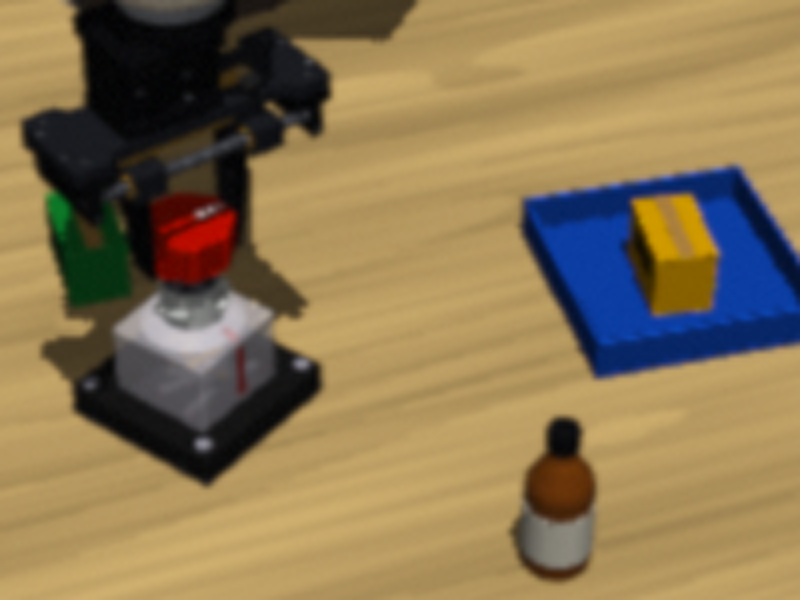

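The cap is held level at crop (195,238), clear above the open mouth at (190,300). The jar is seated in its cradle, and the carton stands upright in the tray at (675,250). Handing in.

```bash
python3 -c "
from cell import env; print(env.job_done())"
```

```text
the job is handed in; nothing more can be done
None
```

The job is done and handed in at about 14 s of robot time. The hand-in reports no verdict.

- **Carton:** I set the yellow carton down on the tray floor with a light contact of about 22 N and then released it. The last picture shows it upright in the tray.
- **Cap:** I gripped it across two flats and turned it 1.24 rad anticlockwise. The resisting moment fell from about 0.3 N m to about 0 by 1.1 rad. The white stripe's angle roughly matched the arm's turn (a few hundredths of a rad apart), so I saw no clear sign of slip. I then lifted it straight up, and it is held level (tool tilt under 0.001 rad).
- **Clearance:** The rim is about 22 mm above the mouth of the jar, worked out from the tool height rather than measured in the picture.
- **Rest of the scene:** The last picture shows the jar seated in its cradle. The oil bottle, blue carton and screwdriver were never approached. The last picture shows only the oil bottle, standing; I did not recheck the other two.

No checks failed. The two cameras disagreed by 2–3 mm on the cap's centre and up to about 0.14 rad on its stripe, which the grip tolerated.

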